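# Nest the tasting beakers

## Task

Clear up after the chocolate tasting: nest the three loose white beakers into the one standing on the wooden coaster, so that all four make one straight, fully seated stack there. The beaker holding the truffle goes on top with its truffle still inside; leave everything else standing where it is.

Things in the scene. Friction and masses are not known exactly. Their poses are not given: they have to be found in the camera images.
- seal_press: fixed dark red hand press left of the work, with a lever arm that rises to 313 high and points away to the left; base 175 long (own x from -34 to 141) and 75 wide (own y). Origin: under its ram. Keep clear of it.
- easel_truffle: fixed display easel at the back with white boxes leaning on it up to about 220 high; footprint about 210 (own x) by 180 (own y). Origin: centre of its underside. Keep clear of it.
- coaster: fixed round wooden coaster, radius 42, floor 6 high with a raised edge to 10 high (inner radius 37). Origin: centre of its underside on the counter.
- beaker_base: the beaker that stands on the coaster, empty: white stacking beaker, open top, 76 high, round, about 0.15 kg. Tapered below: outer radius 19 at the foot, 27.5 at 42 height; above that a straight collar, outer radius 33, inner 29, from 42 to 76 height; wall 4, floor 5 thick. Origin: centre of the underside; z up its axis.
- beaker_a: an empty loose beaker on the counter, same shape as beaker_base. Nested upright into another, the underside of its collar rests on the lower rim and it stands 34 higher than the lower one, with about 1 sideways play. Origin: centre of the underside.
- beaker_b: another empty loose beaker on the counter, identical to beaker_a.
- beaker_full: the loose beaker with the chocolate truffle in it, identical to beaker_a. The truffle stands too high for another beaker to seat in this one.
- truffle_center (a point): centre of the loose dark brown chocolate truffle ball, diameter 34, lying on the floor of beaker_full (about 22 above that beaker's origin).
- pick_glass: bystander: small glass with wooden picks, radius 24, picks up to 96 high. Origin: centre of underside.
- spread_jar: bystander: glass jar of spread with black lid, radius 31, 78 high. Origin: centre of underside.
- stamp: bystander: turned dark wax stamp standing upright, radius 13, 78 high. Origin: centre of underside.
- round_drum: bystander: round paper drum box, radius 37, 44 high. Origin: centre of underside.
- tasting_dish: bystander: small shallow dish with chocolate squares, radius 34, 15 high. Origin: centre of underside.
There are look-alikes about, which are no part of the job. What is shaped like the beaker_b but blue is not meant.

How it is judged:
By the outcome, as a careful person would: the job done as asked, in the order asked, and still so for the second after the job is handed in, with the robot touching nothing.
It also fails if it takes over 69 s, if anything falls off the work surface, if the arm or the gripper's body presses on something with over 40 N, if the wrist force passes 120 N, or if a joint passes its speed limit or range.

## Robot

A 7-joint arm with a two-finger parallel gripper is mounted at the origin on a cart in front of the work surface, level with it; the furniture and walls round the work are solid. World frame = base frame: x ahead of the robot, y to its left, z up, the work surface at z = 0. Lengths are in m, angles in rad, forces in N, time in s.
With the tool pointing down it reaches from about 0.4 to 0.85 m from the base axis. Payload 4.5 kg.
Tool frame: the origin (TCP) lies on the centre line of the jaws, within the pads' length; the fingertips stand 14 mm ahead of it and the grasp point (between the pads) lies 5 mm behind it (nose_length is the distance from the TCP to the fingertips, in m); x points along the fingers, y is the direction in which the jaws open and shut, and the axes are right-handed (so a half turn about x gives the same grasp; the last joint's range is limited). The gripper opens to 88 mm and grips with 3 to 60 N. Pads are 18 mm wide; open, the fingers measure 123 mm over their backs; the gripper's body (75 mm by 187 mm) begins 45 mm behind the grasp point.
Start: joints at [-1.069, 0.689, -0.195, 1.565, 0.157, 0.902, -0.215], TCP at [0.282, 0.558, 0.253] pointing down, gripper open.
Joint ranges: [-3.01, 3.01], [-0.46, 2.08], [-1.47, 1.51], [0.13, 2.56], [-1, 4.14], [0.04, 2.09], [-2.66, 2.66]. Speed limits (rad/s): [2.57, 2.57, 3.14, 3.14, 3.14, 3.14, 3.14].

## Interface

Orientations are given as a unit quaternion [x, y, z, w].
In Python, from plant import get_state, snapshot, camera_params, finish_job, boxes_of, silhouettes, spot_point, nose_length gives the robot as it stands.
- The arm moves only by the tool apply_moves, never from a script. Its arguments are lists of equal length, an entry for each row: "delta_pos": the shift along the tool's x, y, z in cm, a list of three; "yaw": the turn about the tool's x in rad; "gripper": the opening in per cent of the stroke, from 0 (shut) to 100 (fully open). A call has 1 to 10 rows; each row is the pose to reach, as a shift and turn from the pose measured when the call began, along the tool's axes at that moment; what a row does not reach only later rows make up. A row lasts 1/12 s, in which the tool goes at most 41.7 mm and 7.16 degrees, less where a joint would pass 70% of its speed; a pose out of reach is approached as far as the arm can. A call with a gripper value outside its range is refused whole. The fingers move at their own pace and stop on an object; "force" is the grip in N (left out, the last holds). Time passes only in rows, so rows that repeat a pose let the fingers close. It gives the time, the measured TCP pose, the force and the opening at its end, in the units of the state.
- get_state(): the state, without advancing time (a new reading comes with each control period).
- snapshot(name): name is "scene" or "side" or "wrist"; returns the picture (420x560x3 uint8, red, green, blue); there is no depth.
- camera_params(name): a dict with "fovy" (degrees; the focal length in pixels is half the picture's height over the tangent of half this angle, whatever the lens; pixels are square), "cx", "cy" (the principal point, pixels), "position" and "orientation" of the camera in the world. Camera axes: x right, y down, z forward; pixel columns grow to the right and rows downward; lengths in m; the calibration is good to about 2 mm. A picture is of the moment at which its call begins: read the wrist's pose just before it. camera_params takes no time and is no camera call; for the wrist camera it gives the pose at the moment of the call.
- finish_job(): hands the job in, once; it reports no verdict.
Trained networks look in the newest picture that a camera, given by its name, has taken for a name from the list of things; names that differ only in an ending like _2 or _b are one class to them, and where a whole thing is asked for, a point or a joint stands for the part that bears it (a point fixed in the world has none). Each returns a list of dicts, best first, with "score" (0 to 1); they miss things now and then, are a little off and sometimes report something else, mostly with a low value. They report only what shows in the picture. A call takes as long as a camera call. They do not tell look-alikes from the thing itself.
- boxes_of(thing, camera): "bbox" ([left, top, width, height] in pixels, round what is visible of it).
- silhouettes(thing, camera): "mask" (420x560 bool, what is visible of it) and "bbox" ([left, top, width, height] in pixels, round what is visible of it).
- spot_point(thing, camera): "pixel" ([column, row] in pixels: a listed point, or the origin of a listed thing).
The state is a dict: "clock": time; "q": joint angles; "qd": joint speeds; "joint_torque": joint torques, N m; "tool_pos": TCP position; "eef_rot": TCP orientation; "contact_force": force on the tool from outside, world axes, zero at the start; "moment": the same for the moment, N m; "opening": opening from 0.0 (shut) to 1.0 (fully open).
Only numpy, scipy, OpenCV 4.12 (cv2) and the standard library are available. Lean on these libraries where they do the work, as an engineer would, in place of code of your own. Each camera call takes 0.05 s, during which the arm holds its last target.

## Working session

There is one attempt and no reset: what is moved stays moved. The work goes in short steps, Python scripts to look and compute and a tool call to move; the robot and the scene stay as the last step left them, time stands still between calls to the robot, and variables do not carry over. Pictures are saved under pics/ and viewed, and the job is handed in when it is done.

Besides the shell and the picture viewer there is one more tool, called as name(argument=value, ...) on one line, values as JSON. apply_moves: Moves the arm, as the interface text tells. Its arguments: {"type":"object","properties":{"delta_pos":{"type":"array"},"yaw":{"type":"array"},"gripper":{"type":"array"},"force":{"type":"number"}},"required":["delta_pos","yaw","gripper"]}

```bash
ls; mkdir -p pics; cat > h.py <<'E'
import numpy as np, cv2
from plant import *
from scipy.spatial.transform import Rotation as R
def cam(n):
    c=camera_params(n); f=210/np.tan(np.radians(c['fovy'])/2)
    return c,f
def ray(n,px,c=None):
    c0,f=cam(n); c=c or c0
    d=np.array([(px[0]-c['cx'])/f,(px[1]-c['cy'])/f,1.])
    return np.array(c['position']), R.from_quat(c['orientation']).apply(d)
def onz(n,px,z,c=None):
    o,d=ray(n,px,c); return o+d*(z-o[2])/d[2]
def proj(n,P,c=None):
    c0,f=cam(n); c=c or c0
    p=R.from_quat(c['orientation']).inv().apply(np.array(P)-np.array(c['position']))
    return np.stack([p[...,0]/p[...,2]*f+c['cx'],p[...,1]/p[...,2]*f+c['cy']],-1)
def save(n,f):
    im=snapshot(n); cv2.imwrite('pics/'+f,cv2.cvtColor(im,cv2.COLOR_RGB2BGR)); return im
E
python3 - <<'E'
from h import *
for n in ['scene','side','wrist']:
    save(n,n+'0.png'); print(n,camera_params(n))
print(get_state())
E
```

```text
pics
scene {'fovy': 43.291804514221, 'cx': 291.1091331095606, 'cy': 206.4257803759264, 'position': array([-0.18457565,  0.84845592,  0.76424636]), 'orientation': array([-0.29925142,  0.80992997, -0.47787556,  0.16154561])}
side {'fovy': 48.99435386288959, 'cx': 276.5290204922161, 'cy': 220.1211642602782, 'position': array([ 0.66030961, -1.15296526,  0.92387652]), 'orientation': array([ 0.90858562,  0.02497976, -0.01175659, -0.41678526])}
wrist {'fovy': 64.20965693162864, 'cx': 280.30596940347056, 'cy': 212.98930325671512, 'position': array([0.22007648, 0.58939306, 0.38406801]), 'orientation': array([0.8438051 , 0.51929066, 0.07036615, 0.11566665])}
{'clock': 0.15, 'q': array([-1.06919755,  0.68979873, -0.19450589,  1.56603678,  0.15731007,
        0.90251533, -0.21512508]), 'qd': array([-0.00063757, -0.00355844,  0.00074299, -0.00278672, -0.00127321,
        0.0006108 , -0.00096332]), 'joint_torque': array([-5.13813557e-04, -5.27853978e+01, -1.26766250e+00, -1.53586060e+01,
       -5.23671380e-02,  3.85236548e-03,  9.10841936e-05]), 'tool_pos': array([0.28167355, 0.55744266, 0.25210731]), 'eef_rot': array([ 0.16340136,  0.68792404, -0.16435955,  0.68778372]), 'contact_force': array([-0.32372395, -0.22231383, -0.67256783]), 'moment': array([0.03754184, 0.03289291, 0.02075822]), 'opening': 1.0004261287770733}
```

View pics/scene0.png

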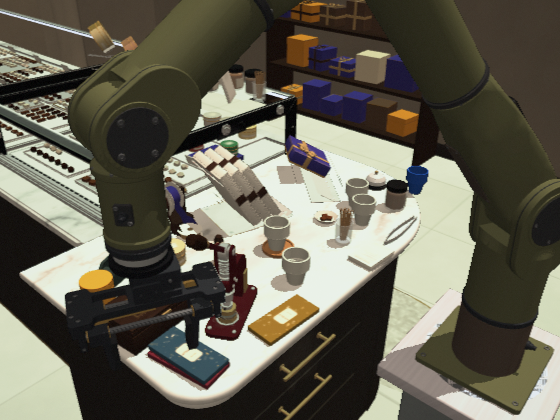

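View pics/side0.png

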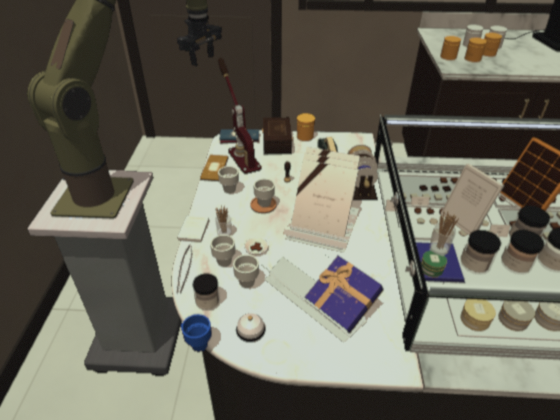

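View pics/wrist0.png

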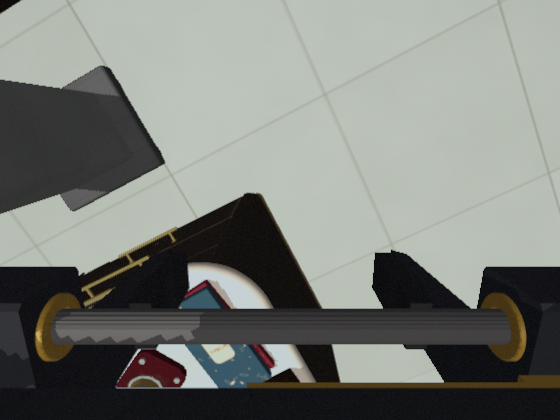

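```bash
python3 - <<'E'
import cv2,numpy as np
a=cv2.imread('pics/scene0.png')[160:300,240:440]; b=cv2.imread('pics/side0.png')[150:350,160:320]
a=cv2.resize(a,None,fx=4,fy=4,interpolation=3); b=cv2.resize(b,None,fx=3,fy=3,interpolation=3)
cv2.imwrite('pics/ca.png',a);cv2.imwrite('pics/cb.png',b)
E
cat > det.py <<'E'
from h import *
for n in ['scene','side']:
    snapshot(n)
    for t in ['beaker_a','coaster','pick_glass','spread_jar','stamp','round_drum','tasting_dish','truffle_center','seal_press','easel_truffle']:
        try:
            for r in spot_point(t,n)[:6]:
                print(n,t,round(r['score'],2),np.round(r['pixel'],1),np.round(onz(n,r['pixel'],0.022 if 'center' in t else 0.006 if 'coas' in t and 0 else 0.)[:2],3))
        except Exception as e: print(t,e)
    for r in silhouettes('beaker_a',n)[:6]: print(n,'sil',round(r['score'],2),r['bbox'])
print(get_state()['clock'])
E
python3 det.py
```

```text
scene beaker_a 0.94 [353.3 204.1] [ 0.539 -0.341]
scene beaker_a 0.91 [358.2 219.4] [ 0.479 -0.276]
scene beaker_a 0.7 [414.7 191.6] [ 0.441 -0.539]
scene beaker_a 0.52 [326.7 222.7] [ 0.535 -0.201]
scene coaster 0.65 [280.4 247.4] [ 0.551 -0.021]
scene pick_glass 0.6 [340.2 239.7] [ 0.456 -0.155]
scene pick_glass 0.38 [357.  205.3] [ 0.527 -0.343]
scene spread_jar 0.63 [397.3 208.8] [ 0.427 -0.405]
scene stamp 0.29 [273.8 247.9] [ 0.562 -0.008]
scene round_drum 0.69 [171.9 260.8] [0.711 0.202]
scene tasting_dish 0.7 [326.3 223.8] [ 0.532 -0.196]
scene tasting_dish 0.23 [170.3 260.9] [0.714 0.204]
scene truffle_center 0.24 [396.  209.6] [ 0.409 -0.363]
scene seal_press 0.38 [344.3 240.6] [ 0.445 -0.159]
scene sil 0.89 [350.4, 194.3, 24.7, 31.4]
scene sil 0.72 [406.3, 164.0, 25.6, 28.5]
scene sil 0.56 [346.9, 179.3, 22.4, 23.4]
scene sil 0.21 [265.7, 239.1, 27.9, 19.1]
side beaker_a 0.98 [196.5 345.8] [ 0.439 -0.54 ]
side beaker_a 0.69 [246.8 282.4] [ 0.536 -0.339]
side beaker_a 0.62 [222.9 262.8] [ 0.462 -0.271]
side coaster 0.59 [266. 206.] [ 0.563 -0.014]
side pick_glass 0.95 [221.6 235.4] [ 0.442 -0.159]
side pick_glass 0.35 [229.3 187.5] [0.433 0.077]
side spread_jar 0.98 [206.5 301.3] [ 0.44  -0.408]
side stamp 0.66 [286.  181.9] [0.622 0.12 ]
side tasting_dish 0.66 [254.6 247.8] [ 0.544 -0.206]
side easel_truffle 0.2 [286. 180.] [0.621 0.131]
side sil 0.84 [180.4, 314.3, 34.1, 40.1]
side sil 0.75 [211.9, 232.5, 28.3, 36.9]
side sil 0.7 [232.9, 256.9, 24.5, 36.5]
1.35
```

View pics/ca.png

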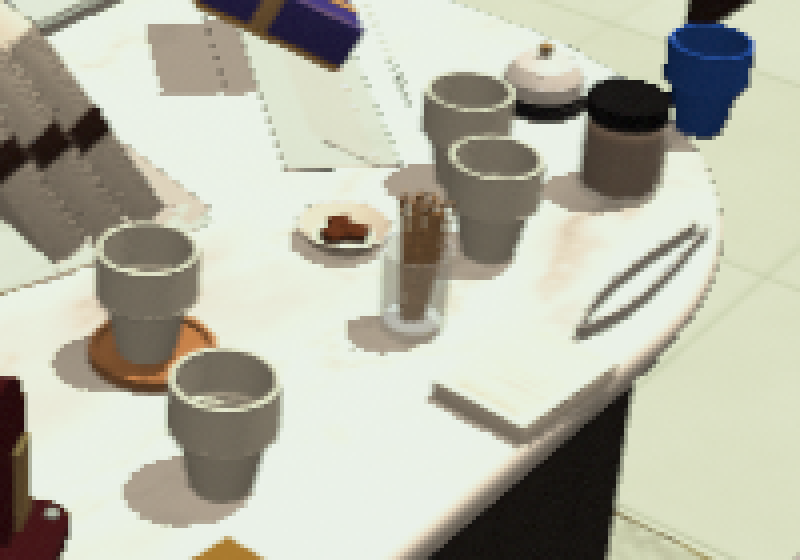

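View pics/cb.png

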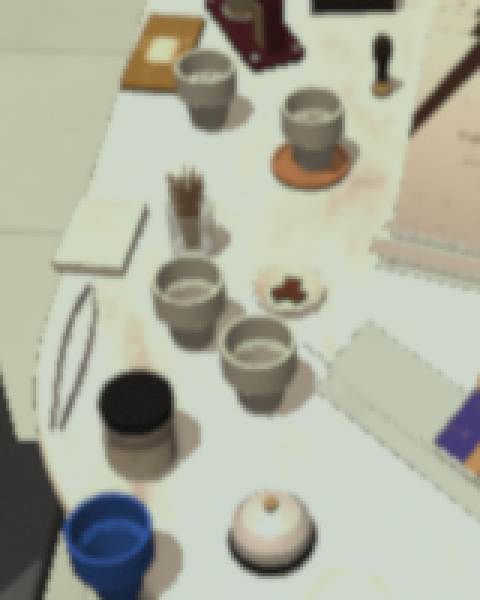

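```bash
python3 - <<'E'
from h import *
D={'near':((296.3,255),(228.7,175),.076),'base':((277,221.8),(264.3,188.3),.082),'mid':((364.2,200.3),(223,244.7),.076),'back':((357.2,184.5),(246,265),.076)}
for k,(a,b,z) in D.items(): print(k,onz('scene',a,z),onz('side',b,z))
s=get_state();print(R.from_quat(s['eef_rot']).as_matrix())
c=camera_params('wrist');T=R.from_quat(s['eef_rot'])
print('cam in tool',T.inv().apply(c['position']-s['tool_pos']),(T.inv()*R.from_quat(c['orientation'])).as_matrix())
print(proj('side',np.array([.28,.558,.25])))
E
```

```text
near [0.43018327 0.06437467 0.076     ] [0.44132281 0.04223117 0.076     ]
base [ 0.55251864 -0.00897533  0.082     ] [ 0.56048599 -0.02997042  0.082     ]
mid [ 0.4571316  -0.26093428  0.076     ] [ 0.46903444 -0.2769704   0.076     ]
back [ 0.52409666 -0.32764849  0.076     ] [ 0.53785676 -0.34756871  0.076     ]
[[ 2.46601101e-05  4.50913189e-01  8.92567810e-01]
 [ 1.04399672e-05  8.92567810e-01 -4.50913189e-01]
 [-1.00000000e+00  2.04379475e-05  1.73033016e-05]]
cam in tool [-0.13198057  0.00058764 -0.0693698 ] [[-4.01258559e-05 -2.68158289e-01  9.63374865e-01]
 [ 9.99999993e-01  9.63072043e-05  6.84587414e-05]
 [-1.11137719e-04  9.63374861e-01  2.68158284e-01]]
[201.51097574  57.62976025]
```

```bash
cat > ov.py <<'E'
from h import *
def circ(x,y,z,r): 
    t=np.linspace(0,2*np.pi,60); return np.stack([x+r*np.cos(t),y+r*np.sin(t),z+0*t],-1)
def draw(n,f,out,objs,crop,k):
    im=cv2.imread('pics/'+f); x0,y0,x1,y1=crop
    im=cv2.resize(im[y0:y1,x0:x1],None,fx=k,fy=k,interpolation=cv2.INTER_NEAREST)
    for (x,y,z,r,col) in objs:
        p=(proj(n,circ(x,y,z,r))-[x0-.5,y0-.5])*k
        cv2.polylines(im,[np.int32(p*16)],True,col,1,cv2.LINE_AA,4)
    cv2.imwrite('pics/'+out,im)
if __name__=='__main__':
    B={'near':(.437,.055,0),'base':(.555,-.018,.006),'mid':(.466,-.27,0),'back':(.532,-.337,0)}
    o=[]
    for x,y,z in B.values():
        o+=[(x,y,z+.076,.033,(0,0,255)),(x,y,z+.042,.033,(0,255,0)),(x,y,z,.019,(255,0,0))]
    o.append((.555,-.018,.0,.042,(255,0,255)))
    draw('scene','scene0.png','oa.png',o,(240,160,440,300),4)
    draw('side','side0.png','ob.png',o,(160,150,320,350),3)
E
python3 ov.py
```

```text
(no output)
```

View pics/oa.png

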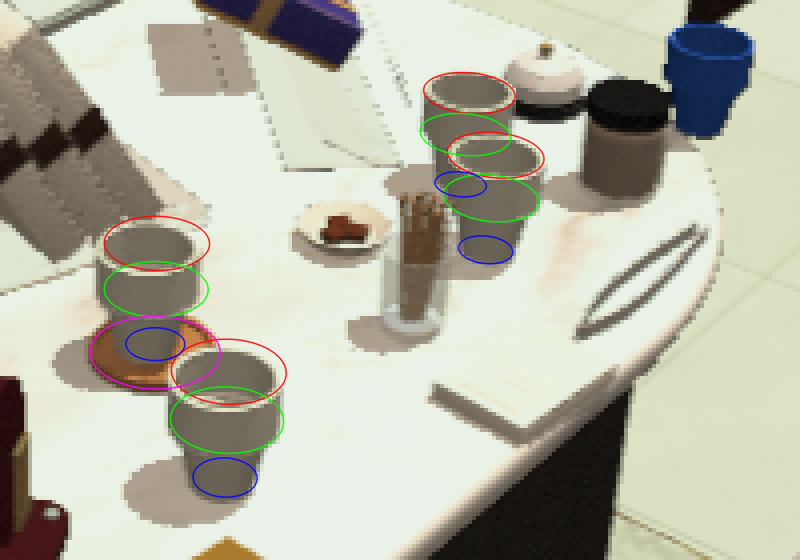

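View pics/ob.png

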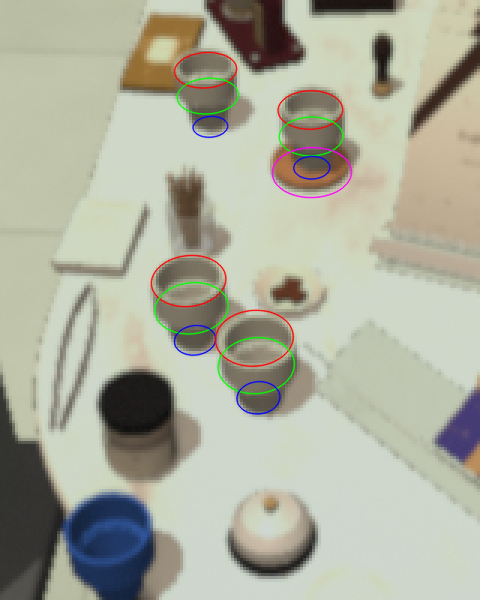

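```bash
python3 - <<'E'
from h import *
def tri(a,b):
    o1,d1=ray('scene',a);o2,d2=ray('side',b)
    A=np.stack([d1,-d2],1);t=np.linalg.lstsq(A,o2-o1,rcond=None)[0]
    return (o1+d1*t[0]+o2+d2*t[1])/2, np.linalg.norm(o1+d1*t[0]-o2-d2*t[1])
print('base corners scene z0',[np.round(onz('scene',p,0)[:2],3) for p in [(207,330),(238,338),(254,295),(222,280)]])
print('ram side',np.round(onz('side',(243,165),0),3))
print('lever tip',tri((193,241),(222,62)))
print('nearcup',tri((296.3,255),(228.7,175)),tri((277,221.8),(264.3,188.3)),tri((364.2,200.3),(223,244.7)),tri((357.2,184.5),(246,265)))
E
python3 - <<'E'
import cv2
a=cv2.imread('pics/side0.png')[30:220,180:400]
cv2.imwrite('pics/cc.png',cv2.resize(a,None,fx=3.5,fy=3,interpolation=2))
E
```

```text
base corners scene z0 [array([0.464, 0.311]), array([0.4  , 0.286]), array([0.469, 0.164]), array([0.563, 0.174])]
ram side [0.464 0.214 0.   ]
lever tip (array([0.38358855, 0.39633528, 0.29796315]), np.float64(0.00541231728970046))
nearcup (array([0.43865578, 0.05429658, 0.06714612]), np.float64(0.0009785048157583767)) (array([ 0.5601139 , -0.01878265,  0.07411842]), np.float64(0.0014461232784541808)) (array([ 0.46567861, -0.27145547,  0.06938469]), np.float64(0.004379198671168576)) (array([ 0.53482768, -0.34135387,  0.06801222]), np.float64(0.004403091034092902))
```

View pics/cc.png

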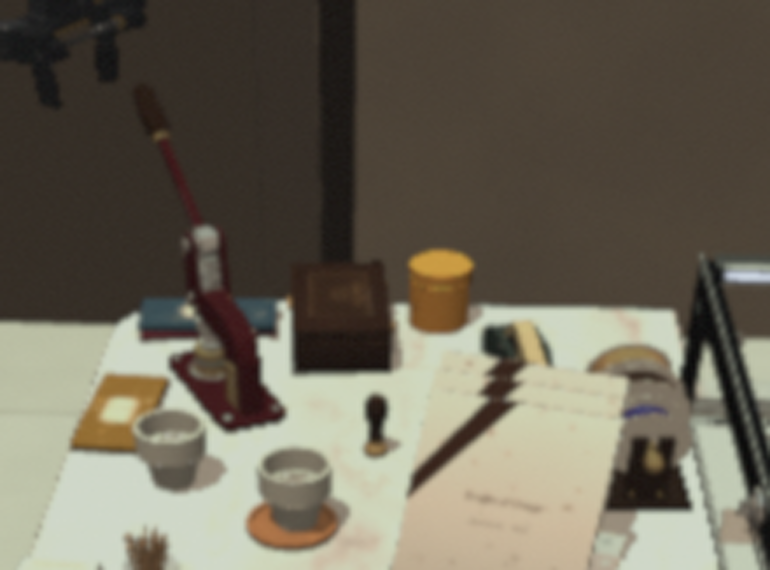

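apply_moves(delta_pos=[[-4,0,0],[-8,0,0],[-12,0,0],[-16,0,0],[-18,-2.2,2],[-18,-5.2,4.7],[-18,-8.2,7.4],[-18,-11.2,10.1],[-18,-14.2,12.8],[-18,-17.2,15.5]], yaw=[0,0,0,0,0,0,0,0,0,0], gripper=[100,100,100,100,100,100,100,100,100,100])

```text
clock: 2.18
tool_pos: [0.3427, 0.3324, 0.4329]
eef_rot: [0.164, 0.688, -0.164, 0.688]
contact_force: [1.2, 0.7, -0.1]
opening: 1.002
```

apply_moves(delta_pos=[[0,-3,2.7],[0,-6,5.5],[0,-9,8.2],[0,-12,11],[0,-15,13.7],[0,-18,16.5],[0,-21,19.2],[0,-24,22],[0,-27,24.7],[0,-30,27.5]], yaw=[0,0,0,0,0,0,0,0,0,0], gripper=[100,100,100,100,100,100,100,100,100,100])

```text
clock: 3.02
tool_pos: [0.4529, -0.0612, 0.4332]
eef_rot: [0.164, 0.688, -0.164, 0.688]
contact_force: [1.4, 0.5, -0.2]
opening: 1.001
```

```bash
python3 - <<'E'
from h import *
save('wrist','w1.png'); s=get_state(); print(s['clock'],s['tool_pos'],s['q'])
E
```

```text
3.0667 [ 0.45439679 -0.07084715  0.43310821] [ 0.0138174   0.25867465  0.04862748  1.75203972 -0.00662095  1.12794926
  1.15449929]
```

View pics/w1.png

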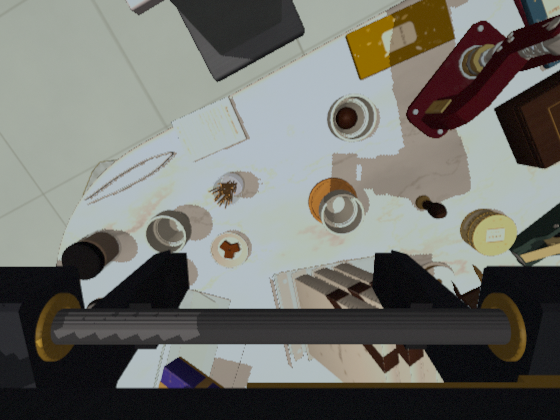

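```bash
python3 - <<'E'
from h import *
for k,p,z in [('full',(352,117.5),.076),('base',(340,207),.082),('mid',(168,233),.076),('stamp',(430,208),.07),('pressnear',(422,120),.02),('pressn2',(440,134),.0),('easel bl',(287,366),0),('easel tl',(275,275),0)]:
    print(k,onz('wrist',p,z))
a=cv2.imread('pics/w1.png')[80:260,140:420]
cv2.imwrite('pics/w1c.png',cv2.resize(a,None,fx=2.8,fy=2.8,interpolation=2))
E
```

```text
full [0.43776679 0.04992277 0.076     ]
base [ 0.54622251 -0.01956008  0.082     ]
mid [ 0.4635373  -0.27269402  0.076     ]
stamp [0.61470988 0.1020949  0.07      ]
pressnear [0.4968947  0.15548273 0.02      ]
pressn2 [0.535129   0.18076145 0.        ]
easel bl [ 0.82468892 -0.25000216  0.        ]
easel tl [ 0.63537195 -0.17776454  0.        ]
```

View pics/w1c.png

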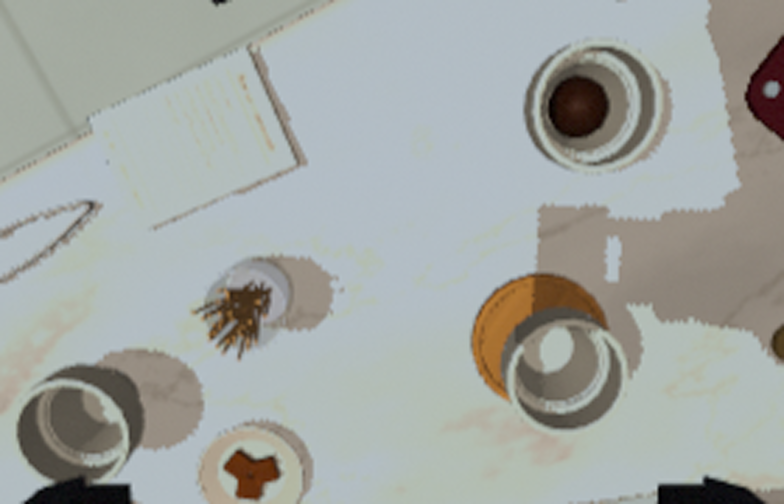

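apply_moves(delta_pos=[[2.5,-2.2,1.2],[5,-4.4,2.5],[7.5,-6.6,3.7],[10,-8.8,5],[12.5,-11,6.2],[15,-13.2,7.5],[17.5,-15.4,8.7],[20,-17.6,10],[20,-17.6,10],[20,-17.6,10]], yaw=[0.06,0.12,0.18,0.24,0.3,0.317,0.317,0.317,0.317,0.317], gripper=[100,100,100,100,100,100,100,100,100,100])

```text
clock: 3.9
tool_pos: [0.4614, -0.2752, 0.2332]
eef_rot: [0.273, 0.651, -0.277, 0.652]
contact_force: [0.2, 0.5, 0.0]
opening: 1.001
```

```bash
python3 - <<'E'
from h import *
s=get_state();save('wrist','w2.png');  print(s['clock'],s['tool_pos'],s['q'][6])
E
```

```text
3.9 [ 0.46136627 -0.27524525  0.23317669] 1.317321638623117
```

View pics/w2.png

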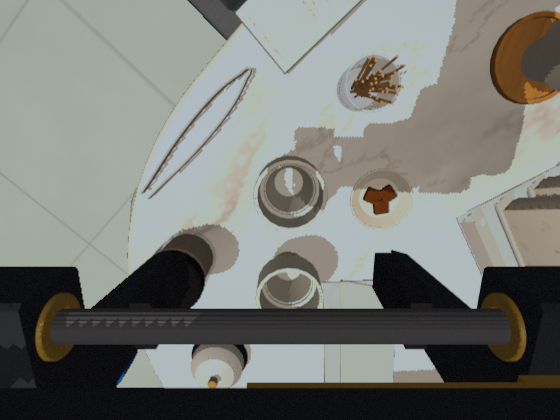

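```bash
cat > rim.py <<'E'
from h import *
from scipy.optimize import minimize
def rimfit(n,f,x,y,z,c=None,r=(.029,.033)):
    """refine rim centre: rim annulus top bright relative to neighbours"""
    g=cv2.cvtColor(cv2.imread('pics/'+f),cv2.COLOR_BGR2GRAY).astype(np.float32); g=cv2.GaussianBlur(g,(0,0),.7)
    t=np.linspace(0,2*np.pi,180,endpoint=False)
    def samp(x,y,r):
        p=proj(n,np.stack([x+r*np.cos(t),y+r*np.sin(t),z+0*t],-1),c).astype(np.float32)
        return cv2.remap(g,p[:,0][None],p[:,1][None],1)[0]
    def cost(v):
        a=samp(*v,.031); return -np.mean(np.clip(a-samp(*v,.0265),-40,40)+np.clip(a-samp(*v,.0365),-40,40))
    best=min(((cost((x+i*.002,y+j*.002)),x+i*.002,y+j*.002) for i in range(-8,9) for j in range(-8,9)))
    m=minimize(cost,best[1:],method='Nelder-Mead',options=dict(initial_simplex=np.array(best[1:])+np.array([[0,0],[.0015,0],[0,.0015]])))
    return m.x,m.fun
E
python3 - <<'E'
from rim import *
from ov import draw
c=camera_params('wrist')
p=onz('wrist',(291.5,191),.076);q=onz('wrist',(289,288),.076);print(p,q)
m,_=rimfit('wrist','w2.png',*p[:2],.076); b,_=rimfit('wrist','w2.png',*q[:2],.076);print(m,b)
# same for base/full with w1? camera moved; skip
o=[]
for v in (m,b): o+=[(*v,.076,.033,(0,0,255)),(*v,.076,.029,(0,255,0)),(*v,0,.019,(255,0,0))]
draw('wrist','w2.png','w2o.png',o,(230,130,380,320),4)
E
```

```text
[ 0.46383637 -0.26145498  0.076     ] [ 0.52924259 -0.33064508  0.076     ]
[ 0.46713521 -0.26697931] [ 0.53756544 -0.33924216]
```

View pics/w2o.png

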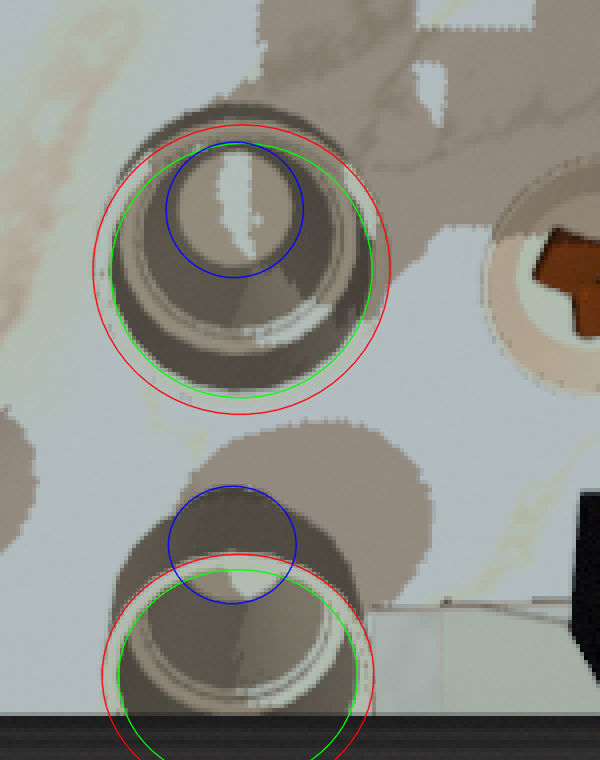

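```bash
cat > to.py <<'E'
from h import *
import sys
def to(x,y,z,az=None):
    s=get_state();T=R.from_quat(s['eef_rot']);M=T.as_matrix()
    d=T.inv().apply(np.array([x,y,z])-s['tool_pos'])*100
    a=np.degrees(np.arctan2(M[1,1],M[0,1]))
    print('clock',round(s['clock'],2),'pos',np.round(s['tool_pos'],4),'delta cm',np.round(d,2),'az',round(a,2),'down',np.round(M[:,0],4),'q7',round(s['q'][6],2),'F',np.round(s['contact_force'],1),'op',round(s['opening'],3))
    if az is not None: 
        w=-(az-a); w=(w+90)%180-90; print('yaw',round(np.radians(w),3))
to(*map(float,sys.argv[1:]))
E
python3 to.py .467 -.267 .058 45
```

```text
clock 3.95 pos [ 0.4624 -0.2741  0.2343] delta cm [17.62  0.87 -0.28] az 44.31 down [ 0.0022 -0.0058 -1.    ] q7 1.32 F [ 1.2 -0.   0.1] op 0.996
yaw -0.012
```

apply_moves(delta_pos=[[3.5,0.7,-0.2],[7,0.7,-0.2],[10,0.7,-0.2],[12.5,0.7,-0.2],[14.5,0.7,-0.2],[16,0.7,-0.2],[17,0.7,-0.2],[17.6,0.7,-0.2],[17.6,0.7,-0.2],[17.6,0.7,-0.2]], yaw=[0,0,0,0,0,0,0,0,0,0], gripper=[100,100,100,100,100,100,100,100,100,100], force=15)

```text
clock: 4.78
tool_pos: [0.4671, -0.2686, 0.0591]
eef_rot: [0.273, 0.65, -0.276, 0.654]
contact_force: [-0.1, -0.8, 0.6]
opening: 1.0
```

```bash
python3 - <<'E'
from h import *
save('wrist','w3.png')
E
python3 to.py .466 -.268 .058
```

```text
clock 4.83 pos [ 0.4672 -0.2688  0.0594] delta cm [ 0.13 -0.03 -0.14] az 44.33 down [ 0.004  -0.0065 -1.    ] q7 1.33 F [-0.1  0.6  0.4] op 0.998
```

View pics/w3.png

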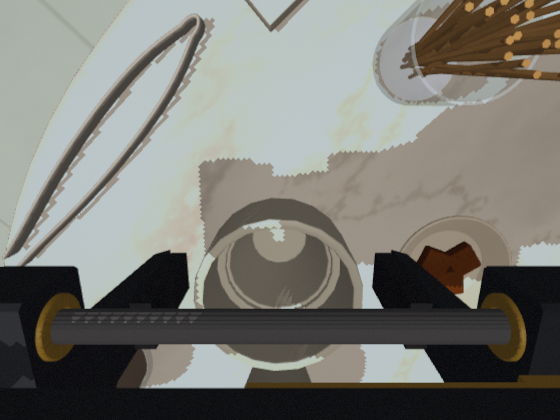

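```bash
python3 - <<'E'
from rim import *
from ov import draw
s=get_state();T=R.from_quat(s['eef_rot'])
for v in [(.466,-.268),(.467,-.2688)]:
    print(v,proj('wrist',np.array([[*v,.076]])))
v,f=rimfit('wrist','w3.png',.467,-.268,.076);print(v,f,T.inv().apply([*v,.076]-s['tool_pos']))
draw('wrist','w3.png','w3o.png',[(*v,.076,.033,(0,0,255)),(*v,.076,.029,(0,255,0)),(*s['tool_pos'][:2],.076,.033,(255,0,0))],(180,180,380,390),3)
E
```

```text
(0.466, -0.268) [[278.55474278 303.07302134]]
(0.467, -0.2688) [[278.96251771 305.98334868]]
[ 0.46581934 -0.26671401] -38.23393249511719 [-0.01666818  0.00047268 -0.00233857]
```

View pics/w3o.png

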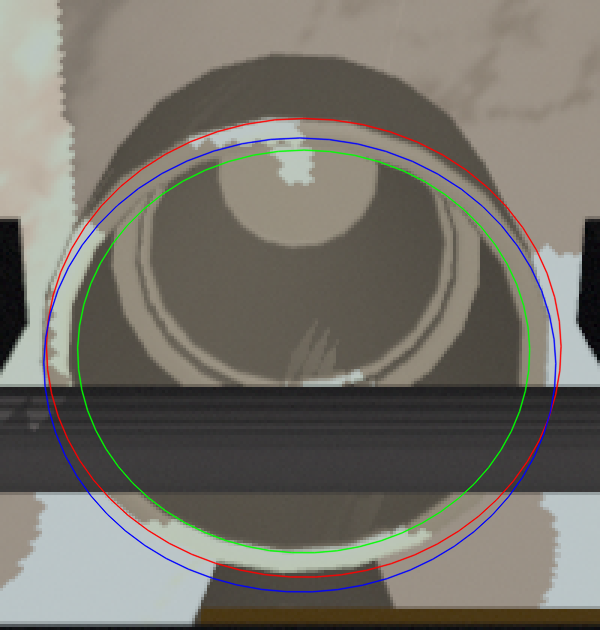

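apply_moves(delta_pos=[[0.05,0,-0.24],[0.1,0,-0.24],[0.1,0,-0.24],[0.1,0,-0.24],[0.1,0,-0.24],[0.1,0,-0.24],[0.1,0,-0.24],[0.1,0,-0.24]], yaw=[0,0,0,0,0,0,0,0], gripper=[100,100,70,60,50,50,50,50], force=15)

```text
clock: 5.5
tool_pos: [0.4655, -0.2673, 0.0584]
eef_rot: [0.273, 0.649, -0.276, 0.654]
contact_force: [-0.7, -0.2, 1.0]
opening: 0.737
```

```bash
python3 to.py .466 -.268 .058
```

```text
clock 5.5 pos [ 0.4655 -0.2673  0.0584] delta cm [ 0.04 -0.01  0.09] az 44.32 down [ 0.004  -0.0067 -1.    ] q7 1.33 F [-0.7 -0.2  1. ] op 0.737
```

apply_moves(delta_pos=[[-2,0,0],[-5,0,0],[-8.5,0,0],[-12,1.5,-1],[-15.5,4,-2.5],[-19,6.5,-4],[-22,9,-5.8],[-24,11.5,-7.3],[-24,12.7,-8.1],[-24,12.7,-8.1]], yaw=[0,0,0,0,0,0,0,0,0,0], gripper=[50,50,50,50,50,50,50,50,50,50])

```text
clock: 6.33
tool_pos: [0.5007, -0.1136, 0.2989]
eef_rot: [0.272, 0.65, -0.272, 0.656]
contact_force: [0.1, 0.1, -1.5]
opening: 0.738
```

apply_moves(delta_pos=[[0,0,0],[0,0,0]], yaw=[0,0], gripper=[50,50])

```text
clock: 6.5
tool_pos: [0.5001, -0.1135, 0.2983]
eef_rot: [0.271, 0.65, -0.272, 0.655]
contact_force: [0.1, -0.7, -2.4]
opening: 0.735
```

```bash
python3 to.py .466 -.268 .058;python3 - <<'E'
from h import *
save('wrist','w4.png')
E
python3 to.py .466 -.268 .058
```

```text
clock 6.5 pos [ 0.5001 -0.1135  0.2983] delta cm [ 24.06 -13.36   8.39] az 44.81 down [ 0.0063 -0.0035 -1.    ] q7 1.03 F [ 0.1 -0.7 -2.4] op 0.735
clock 6.55 pos [ 0.4999 -0.1143  0.2982] delta cm [ 24.06 -13.25   8.37] az 44.73 down [ 0.0058 -0.004  -1.    ] q7 1.03 F [-0.3 -1.1 -2.1] op 0.736
```

View pics/w4.png

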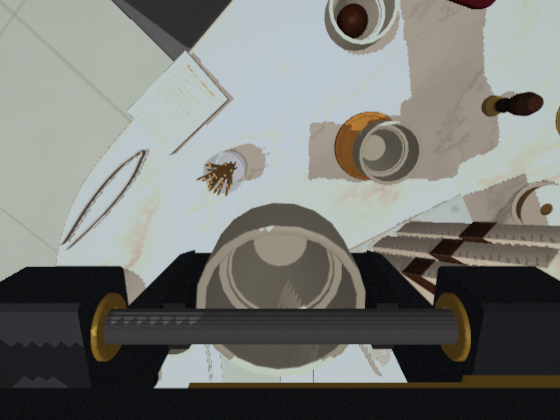

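Cup held centred (rim x 197–363); base beaker's rim at about (387,150), coaster (367,145), truffle in the other one at (352,20).

```bash
python3 - <<'E'
from rim import *
from ov import draw
p=onz('wrist',(387,151),.082)
b,f=rimfit('wrist','w4.png',*p[:2],.082);print(p,b,f)
s=get_state()
v,f=rimfit('wrist','w4.png',*s['tool_pos'][:2],s['tool_pos'][2]+.0176);print('held',v,f,R.from_quat(s['eef_rot']).inv().apply([*v,s['tool_pos'][2]+.0176]-s['tool_pos']))
draw('wrist','w4.png','w4o.png',[(*b,.082,.033,(0,0,255)),(*b,.082,.029,(0,255,0)),(*b,.006,.019,(255,0,0)),(*b,0,.042,(255,0,255)),(*v,s['tool_pos'][2]+.0176,.033,(0,0,255))],(180,90,450,390),2.8)
E
```

```text
[ 0.5519885  -0.01034841  0.082     ] [ 0.55644393 -0.00896617] -36.286170959472656
held [ 0.50128983 -0.11465332] -42.358436584472656 [-0.01759011  0.00079134  0.00134556]
```

View pics/w4o.png

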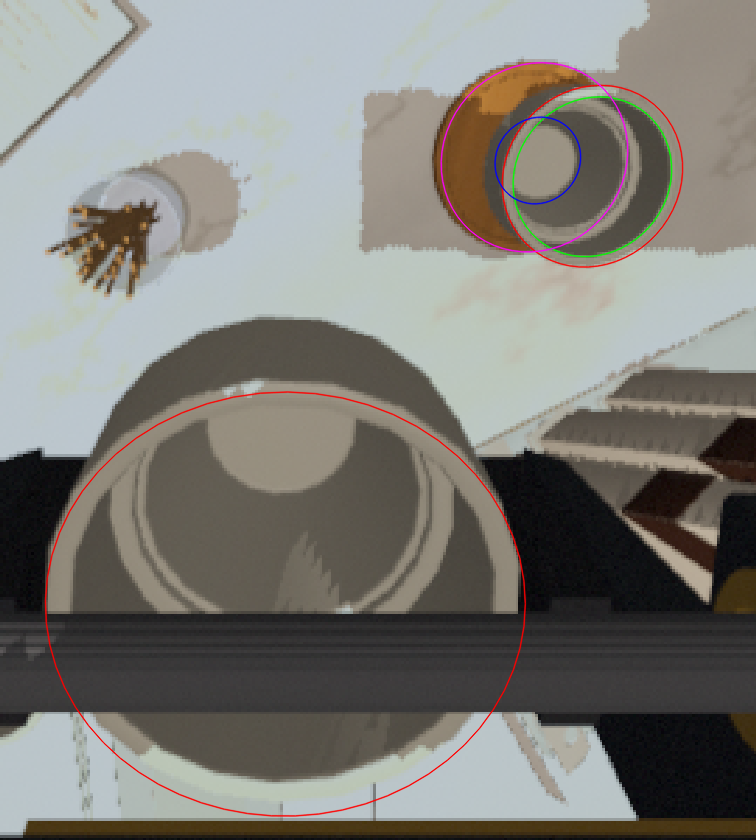

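```bash
cat > cal.py <<'E'
from h import *
from scipy.optimize import least_squares
cs={n:camera_params(n) for n in ('scene','side')}
c4=camera_params('wrist'); s4=get_state()
T4=R.from_quat(s4['eef_rot']); rc=T4.inv()*R.from_quat(c4['orientation']); pc=T4.inv().apply(c4['position']-s4['tool_pos'])
t=np.linspace(0,2*np.pi,120)
def ext(n,c,x,y,z,k):
    P=np.stack([x+.033*np.cos(t),y+.033*np.sin(t),z+0*t],-1)
    f=210/np.tan(np.radians(c['fovy'])/2); p=R.from_quat(c['orientation']).inv().apply(P-c['position'])
    u=p[:,:2]/p[:,2:]; u=u*(1+k*(u**2).sum(1,keepdims=True)); u=u*f+[c['cx'],c['cy']]
    return np.array([u[:,0].min(),u[:,0].max(),u[:,1].min(),u[:,1].max()])
def sc(v,k,ox,oy): v=np.array(v,float)/k-.5; return v+[ox,ox,oy,oy]
O=[]
for i,v in enumerate([(96,200,222,272),(168,282,349,411),(448,544,135,187),(423,515,72,124)]): O.append(('scene',i,sc(v,4,240,160)))
for i,v in enumerate([(282,345,88,142),(175,237,48,100),(152,225,255,316),(220,297,315,378)]): O.append(('side',i,sc(v,3,160,150)))
O.append(('wrist',0,sc((503,676,85,262),2.8,180,90)))
O.append(('held',4,sc((46,520,380,782),2.8,180,90)))
Z=[.082,.076,.076,.076]
def res(p,full=False):
    ks=dict(scene=p[0],side=p[1],wrist=p[2]); X=p[3:].reshape(5,2); r=[]
    for n,i,o in O:
        if n=='held': e=ext(n,c4,s4['tool_pos'][0]+X[4,0],s4['tool_pos'][1]+X[4,1],s4['tool_pos'][2]+.0176,p[2])
        else: e=ext(n,cs.get(n,c4),*X[i],Z[i],ks[n])
        w=1/(3. if n=='held' else 1.)
        r.append((e-o)*w)
    return r if full else np.concatenate(r)
p0=np.r_[0,0,0,.555,-.015,.437,.055,.466,-.27,.536,-.34,0,0]
for fix in (True,False):
    f=(lambda q:res(np.r_[0,0,0,q])) if fix else res
    m=least_squares(f,p0[3:] if fix else p0,loss='soft_l1',x_scale=.01); print('cost',m.cost,np.round(m.x,4))
for (n,i,o),r in zip(O,res(m.x,True)): print(n,i,np.round(r,1))
E
python3 cal.py
```

```text
cost 25.34854422717779 [ 5.555e-01 -9.700e-03  4.353e-01  6.090e-02  4.657e-01 -2.705e-01
  5.361e-01 -3.436e-01 -5.000e-04  1.200e-03]
cost 22.59309283916037 [-5.026e-01 -6.821e-01 -9.910e-02  5.558e-01 -7.400e-03  4.333e-01
  6.280e-02  4.639e-01 -2.716e-01  5.352e-01 -3.451e-01 -4.000e-04
  1.100e-03]
scene 0 [-1.1 -0.7 -0.1  1.1]
scene 1 [-0.2  0.  -0.7  0. ]
scene 2 [ 0.2 -0.3 -0.6 -2.2]
scene 3 [ 0.3 -0.5 -0.9 -3.8]
side 0 [-0.7 -0.5 -0.9 -6.4]
side 1 [ 0.1 -0.6  0.9 -5. ]
side 2 [-0.1 -0.4  0.2 -3.3]
side 3 [-0.2 -0.3  0.3 -2.3]
wrist 0 [-0.4 -0.1  0.1  0.5]
held 4 [-0.1  0.1 -0.6  1.2]
```

```bash
python3 to.py .556 -.0095 .2 90
```

```text
clock 6.55 pos [ 0.4999 -0.1143  0.2982] delta cm [ 9.81 11.35 -3.57] az 44.73 down [ 0.0058 -0.004  -1.    ] q7 1.03 F [-0.3 -1.1 -2.1] op 0.736
yaw -0.79
```

apply_moves(delta_pos=[[0,2,-0.6],[0,4,-1.2],[0,6,-1.8],[0,8,-2.5],[2,10,-3.1],[4,11.35,-3.6],[7,11.35,-3.6],[9.8,11.35,-3.6],[9.8,11.35,-3.6],[9.8,11.35,-3.6]], yaw=[-0.1,-0.21,-0.32,-0.43,-0.54,-0.65,-0.75,-0.79,-0.79,-0.79], gripper=[50,50,50,50,50,50,50,50,50,50])

```text
clock: 7.38
tool_pos: [0.5545, -0.011, 0.1987]
eef_rot: [-0.0, 0.707, -0.003, 0.708]
contact_force: [-0.6, 0.3, -1.6]
opening: 0.737
```

```bash
python3 to.py .556 -.0095 .155 90
```

```text
clock 7.38 pos [ 0.5545 -0.011   0.1987] delta cm [4.37 0.17 0.15] az 89.77 down [ 0.0011 -0.0049 -1.    ] q7 1.44 F [-0.6  0.3 -1.6] op 0.737
yaw -0.004
```

apply_moves(delta_pos=[[2,0.15,0.15],[3.5,0.15,0.15],[4.4,0.15,0.15],[4.4,0.15,0.15],[4.4,0.15,0.15],[4.4,0.15,0.15]], yaw=[0,0,0,0,0,0], gripper=[50,50,50,50,50,50])

```text
clock: 7.88
tool_pos: [0.5569, -0.01, 0.156]
eef_rot: [-0.0, 0.706, -0.003, 0.708]
contact_force: [-0.9, -0.2, -1.9]
opening: 0.738
```

```bash
cat > look.py <<'E'
from h import *
import sys
t=sys.argv[1]
a=save('scene','s_'+t+'.png');b=save('side','d_'+t+'.png')
A=cv2.imread('pics/s_'+t+'.png')[150:290,210:350];B=cv2.imread('pics/d_'+t+'.png')[100:240,200:340]
im=np.hstack([cv2.resize(A,(400,400),interpolation=0),cv2.resize(B,(400,400),interpolation=0)])
cv2.imwrite('pics/l_'+t+'.png',im)
E
python3 look.py 1;python3 to.py .556 -.0095 .155 90
```

```text
clock 7.98 pos [ 0.5568 -0.0098  0.1559] delta cm [ 0.09  0.03 -0.08] az 89.75 down [ 0.0034 -0.0049 -1.    ] q7 1.43 F [ 0.6  0.2 -1.5] op 0.74
yaw -0.004
```

View pics/l_1.png

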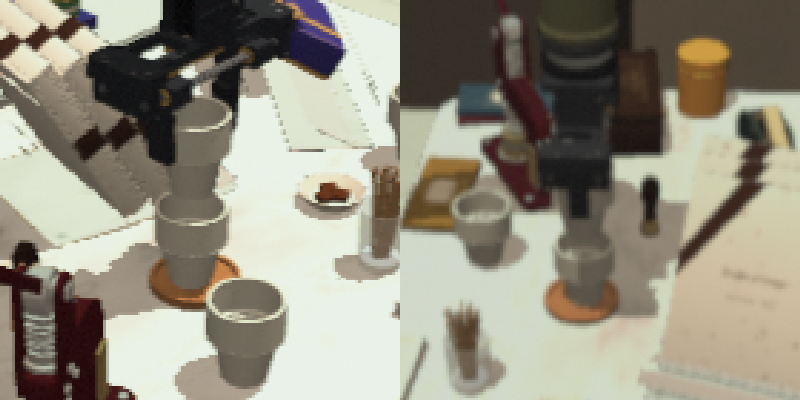

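```bash
python3 - <<'E'
from ov import *
s=get_state();x,y,z=s['tool_pos'];h=z-.0584
o=[(.556,-.009,.082,.033,(0,0,255)),(.556,-.009,.048,.033,(0,0,255)),(x,y,h+.076,.033,(0,255,0)),(x,y,h+.042,.033,(0,255,0)),(x,y,h+.042,.0275,(255,255,0)),(x,y,h,.019,(255,0,0))]
draw('scene','s_1.png','a.png',o,(240,170,320,270),6)
draw('side','d_1.png','b.png',o,(230,130,290,220),6)
a=cv2.imread('pics/a.png');b=cv2.imread('pics/b.png');b=cv2.convertScaleAbs(b,alpha=1.5);b=cv2.copyMakeBorder(b,0,60,0,0,0)
cv2.imwrite('pics/ab.png',np.hstack([a,b])[:600,:800])
E
```

```text
(no output)
```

View pics/ab.png

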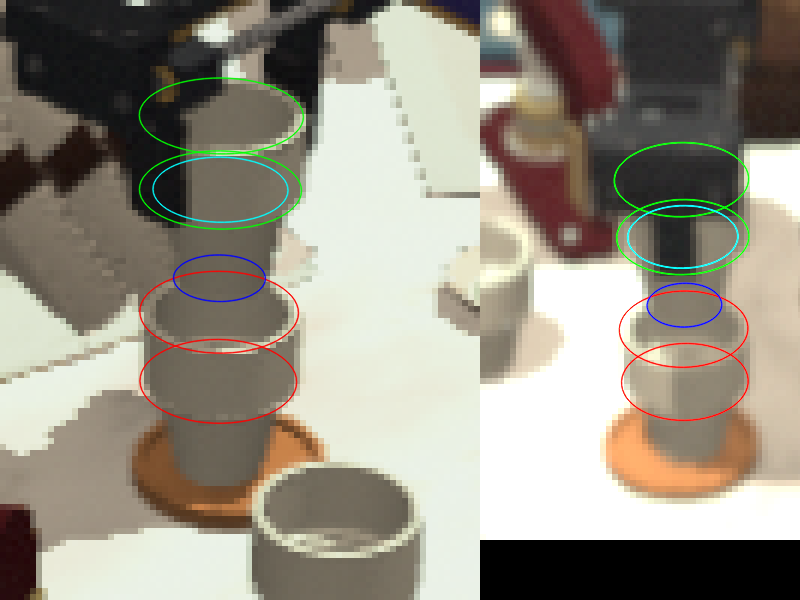

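apply_moves(delta_pos=[[1.5,-0.1,-0.05],[3,-0.1,-0.05],[4,-0.1,-0.05],[4.8,-0.1,-0.05],[5.2,-0.1,-0.05],[5.2,-0.1,-0.05],[5.2,-0.1,-0.05]], yaw=[0,0,0,0,0,0,0], gripper=[50,50,50,50,50,50,50])

```text
clock: 8.57
tool_pos: [0.5566, -0.011, 0.104]
eef_rot: [-0.0, 0.706, -0.003, 0.708]
contact_force: [-0.3, -0.3, -1.6]
opening: 0.735
```

```bash
python3 look.py 2; python3 to.py .556 -.0095 .155 90
```

```text
clock 8.67 pos [ 0.5569 -0.011   0.1044] delta cm [-5.06  0.13 -0.07] az 89.74 down [ 0.0044 -0.0048 -1.    ] q7 1.42 F [ 0.4 -0.2 -0.9] op 0.737
yaw -0.004
```

View pics/l_2.png

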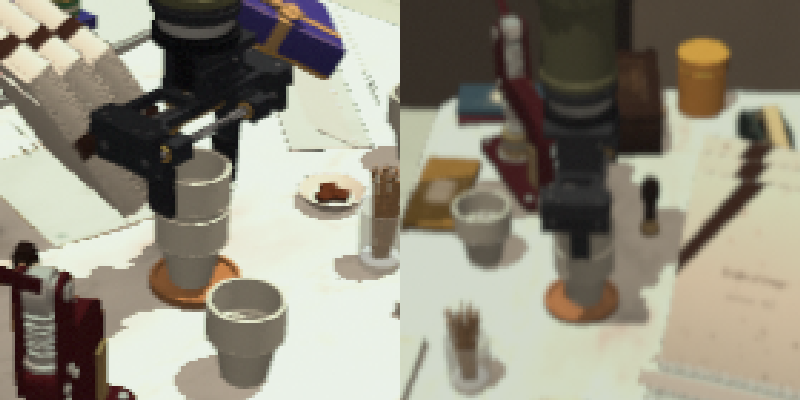

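apply_moves(delta_pos=[[0.2,0,0],[0.4,0,0],[0.45,0,0],[0.45,0,0]], yaw=[0,0,0,0], gripper=[50,50,50,50])

```text
clock: 9.0
tool_pos: [0.5568, -0.0111, 0.0998]
eef_rot: [-0.0, 0.706, -0.003, 0.709]
contact_force: [-0.1, 0.6, -1.2]
opening: 0.738
```

apply_moves(delta_pos=[[0,0,0],[0,0,0],[0,0,0],[0,0,0],[-1,0,0],[-4,0,0],[-8,0,0],[-12,0,0],[-12,0,0]], yaw=[0,0,0,0,0,0,0,0,0], gripper=[85,100,100,100,100,100,100,100,100])

```text
clock: 9.75
tool_pos: [0.5606, -0.0105, 0.2275]
eef_rot: [0.0, 0.701, -0.003, 0.713]
contact_force: [0.9, -0.7, 0.7]
opening: 0.998
```

```bash
python3 look.py 3;  python3 - <<'E'
from h import *
save('wrist','w5.png')
a=cv2.imread('pics/w5.png');b=cv2.imread('pics/l_3.png')
E
python3 to.py .5375 -.339 .25 45
```

```text
clock 9.9 pos [ 0.5563 -0.0105  0.2206] delta cm [ -2.8  -32.87  -1.71] az 89.74 down [ 0.0053 -0.0048 -1.    ] q7 1.44 F [-0.6  1.3 -0.3] op 0.997
yaw 0.781
```

View pics/l_3.png

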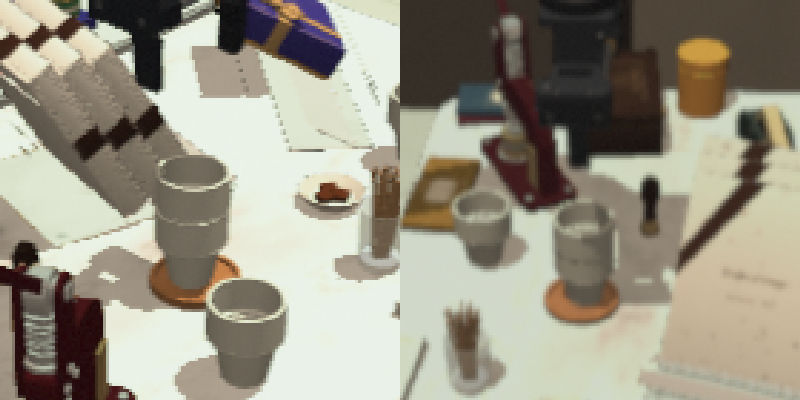

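View pics/w5.png

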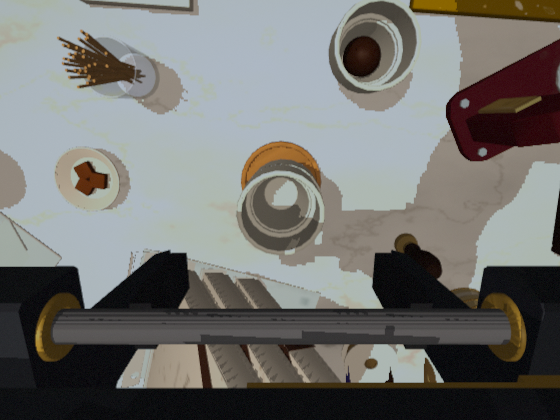

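```bash
python3 - <<'E'
from rim import *
p=onz('wrist',(281,206),.116); print(p); print(rimfit('wrist','w5.png',*p[:2],.116))
print(onz('wrist',(374,46),.076))
E
```

```text
[ 0.54830231 -0.00972798  0.116     ]
(array([ 0.55563929, -0.01151079]), np.float64(-45.14667510986328))
[0.43491826 0.06038118 0.076     ]
```

apply_moves(delta_pos=[[-3,-1,0],[-5,-4,-0.2],[-5,-8,-0.4],[-5,-12,-0.6],[-5,-16,-0.8],[-5,-20,-1],[-5,-24,-1.3],[-5,-28,-1.6],[-4,-31,-1.8],[-3,-32.9,-1.9]], yaw=[0,0.1,0.2,0.3,0.4,0.5,0.6,0.7,0.78,0.78], gripper=[100,100,100,100,100,100,100,100,100,100])

```text
clock: 10.73
tool_pos: [0.5334, -0.3439, 0.2504]
eef_rot: [0.271, 0.651, -0.275, 0.654]
contact_force: [-0.4, -0.1, -0.1]
opening: 0.998
```

apply_moves(delta_pos=[[1.5,0,0],[1.5,0,0],[1.5,0,0]], yaw=[0,0,0], gripper=[100,100,100])

```text
clock: 10.98
tool_pos: [0.5322, -0.3429, 0.2332]
eef_rot: [0.271, 0.652, -0.275, 0.652]
contact_force: [-0.2, 0.4, 0.7]
opening: 1.003
```

```bash
python3 to.py .5365 -.340 .25 45; python3 - <<'E'
from rim import *
from ov import draw
c=camera_params('wrist'); save('wrist','w6.png')
v,f=rimfit('wrist','w6.png',.5365,-.340,.076,c);print(v,f)
draw('wrist','w6.png','w6o.png',[(*v,.076,.033,(0,0,255)),(*v,.076,.029,(0,255,0)),(*v,0,.019,(255,0,0))],(0,0,560,420),1.4)
E
python3 to.py .5365 -.34 .058 45
```

```text
clock 10.98 pos [ 0.5322 -0.3429  0.2332] delta cm [-1.68  0.5   0.1 ] az 44.58 down [-0.002  -0.0039 -1.    ] q7 1.38 F [-0.2  0.4  0.7] op 1.003
yaw -0.007
[ 0.53602551 -0.3401178 ] -38.226898193359375
clock 11.03 pos [ 0.5333 -0.3425  0.2344] delta cm [17.64  0.46 -0.02] az 44.65 down [ 5.0e-04 -4.8e-03 -1.0e+00] q7 1.38 F [ 0.4  0.  -0.8] op 0.999
yaw -0.006
```

View pics/w6o.png

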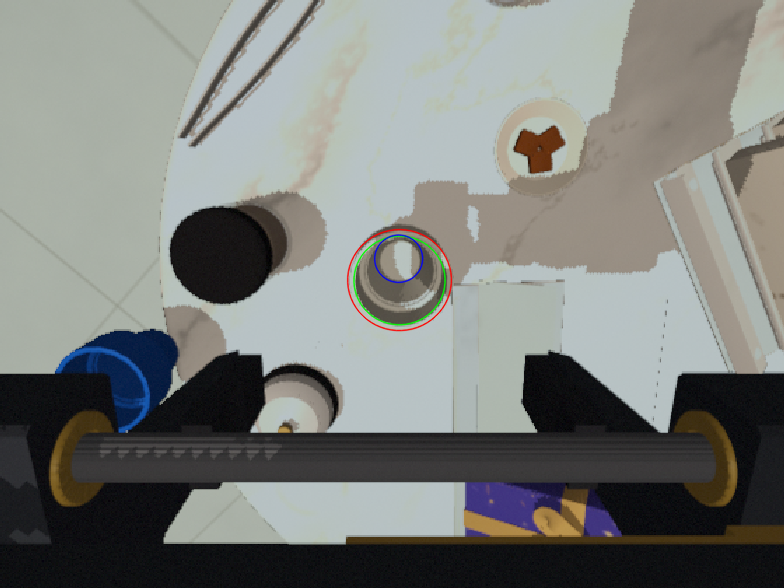

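apply_moves(delta_pos=[[3.5,0.4,0],[7,0.4,0],[10,0.4,0],[12.5,0.4,0],[14.5,0.4,0],[16,0.4,0],[17,0.4,0],[17.6,0.4,0],[17.6,0.4,0],[17.6,0.4,0]], yaw=[0,0,0,0,0,0,0,0,0,0], gripper=[100,100,100,100,100,100,100,100,100,100])

```text
clock: 11.87
tool_pos: [0.5369, -0.3405, 0.0592]
eef_rot: [0.271, 0.651, -0.274, 0.654]
contact_force: [0.5, -0.5, 0.8]
opening: 0.998
```

```bash
python3 to.py .5365 -.340 .058 45; python3 - <<'E'
from rim import *
from ov import draw
c=camera_params('wrist'); s=get_state(); save('wrist','w7.png')
v,f=rimfit('wrist','w7.png',.5365,-.340,.076,c);print(v,f,R.from_quat(s['eef_rot']).inv().apply([*v,.076]-s['tool_pos']))
draw('wrist','w7.png','w7o.png',[(*v,.076,.033,(0,0,255)),(*v,.076,.029,(0,255,0)),(*v,0,.019,(255,0,0))],(0,0,560,420),1.4)
E
```

```text
clock 11.87 pos [ 0.5369 -0.3405  0.0592] delta cm [ 0.12  0.   -0.06] az 44.69 down [ 0.0016 -0.0052 -1.    ] q7 1.4 F [ 0.5 -0.5  0.8] op 0.998
yaw -0.005
[ 0.5368592  -0.33946231] -34.58379364013672 [-0.01678737  0.00063453 -0.00067854]
```

View pics/w7o.png

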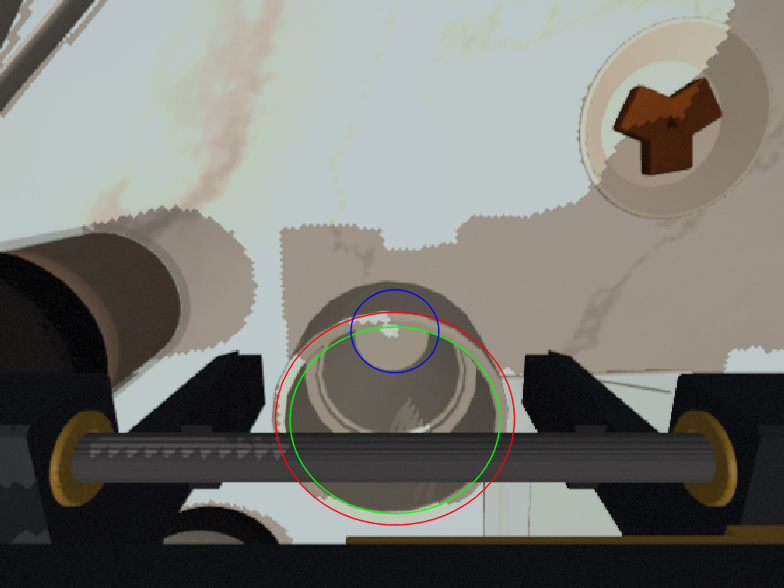

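apply_moves(delta_pos=[[0.05,0,-0.08],[0.1,0,-0.08],[0.1,0,-0.08],[0.1,0,-0.08],[0.1,0,-0.08],[0.1,0,-0.08],[0.1,0,-0.08]], yaw=[0,0,0,0,0,0,0], gripper=[100,70,60,50,50,50,50], force=15)

```text
clock: 12.5
tool_pos: [0.5365, -0.3405, 0.0588]
eef_rot: [0.271, 0.651, -0.274, 0.654]
contact_force: [0.0, -1.1, 1.8]
opening: 0.742
```

```bash
python3 to.py .556 -.0115 .25 90
```

```text
clock 12.5 pos [ 0.5365 -0.3405  0.0588] delta cm [-19.31  24.46 -21.91] az 44.66 down [ 0.0024 -0.0061 -1.    ] q7 1.4 F [ 0.  -1.1  1.8] op 0.742
yaw -0.791
```

apply_moves(delta_pos=[[-2,0,0],[-5,0,0],[-9,0,0],[-13,0,0],[-17,1.5,-1.3],[-21,4,-3.5],[-24,6.6,-6],[-25,9.3,-8.3],[-25,12,-10.7],[-25,14.7,-13.1]], yaw=[0,0,0,0,0,-0.1,-0.2,-0.3,-0.4,-0.5], gripper=[50,50,50,50,50,50,50,50,50,50])

```text
clock: 13.33
tool_pos: [0.5487, -0.1415, 0.3093]
eef_rot: [0.099, 0.698, -0.103, 0.702]
contact_force: [0.4, 1.1, -2.6]
opening: 0.745
```

```bash
python3 to.py .556 -.0115 .21 90
```

```text
clock 13.33 pos [ 0.5487 -0.1415  0.3093] delta cm [ 9.85 12.72 -3.06] az 73.53 down [ 0.0055 -0.0068 -1.    ] q7 1.46 F [ 0.4  1.1 -2.6] op 0.745
yaw -0.287
```

apply_moves(delta_pos=[[0,2.5,-0.6],[0,5,-1.2],[0,8,-1.9],[1,10.5,-2.5],[3,12.7,-3.1],[6,12.7,-3.1],[8.5,12.7,-3.1],[9.8,12.7,-3.1],[9.8,12.7,-3.1]], yaw=[-0.08,-0.16,-0.24,-0.287,-0.287,-0.287,-0.287,-0.287,-0.287], gripper=[50,50,50,50,50,50,50,50,50])

```text
clock: 14.08
tool_pos: [0.5529, -0.0115, 0.2072]
eef_rot: [-0.003, 0.708, -0.002, 0.706]
contact_force: [-1.3, -0.1, -2.2]
opening: 0.749
```

```bash
python3 to.py .556 -.0115 .19 90
```

```text
clock 14.08 pos [ 0.5529 -0.0115  0.2072] delta cm [1.72 0.01 0.31] az 90.01 down [-0.002  -0.0072 -1.    ] q7 1.44 F [-1.3 -0.1 -2.2] op 0.749
yaw 0.0
```

apply_moves(delta_pos=[[1,0,0.2],[1.7,0,0.25],[1.7,0,0.25],[1.7,0,0.25]], yaw=[0,0,0,0], gripper=[50,50,50,50])

```text
clock: 14.42
tool_pos: [0.5555, -0.0116, 0.1902]
eef_rot: [-0.003, 0.708, -0.003, 0.706]
contact_force: [0.3, 1.2, -2.0]
opening: 0.742
```

```bash
python3 look.py 4; python3 to.py .556 -.0115 .137 90; python3 - <<'E'
from ov import *
s=get_state();x,y,z=s['tool_pos'];h=z-.0588
X,Y=.5556,-.0112
o=[(X,Y,.116,.033,(0,0,255)),(X,Y,.082,.033,(0,0,255)),(x,y,h+.076,.033,(0,255,0)),(x,y,h+.042,.033,(0,255,0)),(x,y,h+.042,.0275,(255,255,0)),(x,y,h,.019,(255,0,0))]
draw('scene','s_4.png','a.png',o,(240,150,320,250),6)
draw('side','d_4.png','b.png',o,(230,110,290,210),6)
a=cv2.imread('pics/a.png');b=cv2.imread('pics/b.png');b=cv2.convertScaleAbs(b,alpha=1.5)
cv2.imwrite('pics/ab2.png',np.hstack([a,b])[:600,:840])
E
```

```text
clock 14.52 pos [ 0.5558 -0.0117  0.1908] delta cm [5.38 0.05 0.02] az 89.99 down [-7.0e-04 -7.1e-03 -1.0e+00] q7 1.44 F [ 0.3 -0.3 -2. ] op 0.748
yaw -0.0
```

View pics/ab2.png

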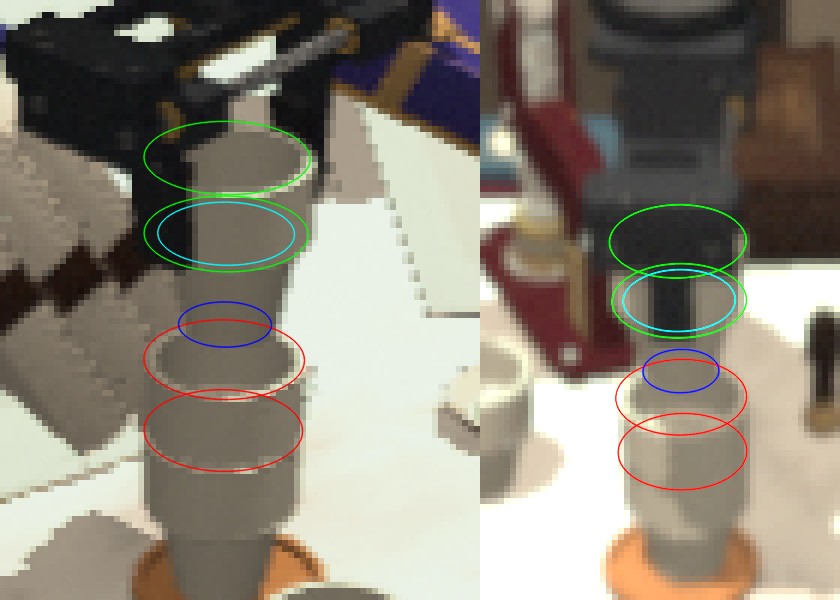

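apply_moves(delta_pos=[[1.5,0.05,0.05],[3,0.05,0.05],[4,0.05,0.05],[4.8,0.05,0.05],[5.3,0.05,0.05],[5.55,0.05,0.05],[5.6,0.05,0.05],[5.6,0.05,0.05]], yaw=[0,0,0,0,0,0,0,0], gripper=[50,50,50,50,50,50,50,50])

```text
clock: 15.18
tool_pos: [0.5566, -0.0116, 0.135]
eef_rot: [-0.002, 0.707, -0.003, 0.707]
contact_force: [0.1, 1.0, -1.9]
opening: 0.743
```

apply_moves(delta_pos=[[0,0,0],[0,0,0],[0,0,0],[0,0,0],[-1,0,0],[-4,0,0],[-8,0,0],[-11,0,0],[-11,0,0],[-11,0,0]], yaw=[0,0,0,0,0,0,0,0,0,0], gripper=[85,100,100,100,100,100,100,100,100,100])

```text
clock: 16.02
tool_pos: [0.5578, -0.0108, 0.2476]
eef_rot: [-0.002, 0.705, -0.003, 0.709]
contact_force: [0.3, -0.4, -0.6]
opening: 1.001
```

```bash
python3 look.py 5;  python3 - <<'E'
from rim import *
c=camera_params('wrist')
save('wrist','w8.png')
p=onz('wrist',(281,206),.15,c); print(p); print(rimfit('wrist','w8.png',.556,-.0112,.15,c))
E
python3 to.py .437 .058 .235 0
```

```text
[ 0.54490594 -0.01026408  0.15      ]
(array([ 0.55564371, -0.01112395]), np.float64(-39.42933654785156))
clock 16.17 pos [ 0.5557 -0.0108  0.2442] delta cm [  0.9    6.89 -11.87] az 90.0 down [-0.0024 -0.0073 -1.    ] q7 1.45 F [-0.8  0.5  0.2] op 0.998
yaw 1.571
```

View pics/l_5.png

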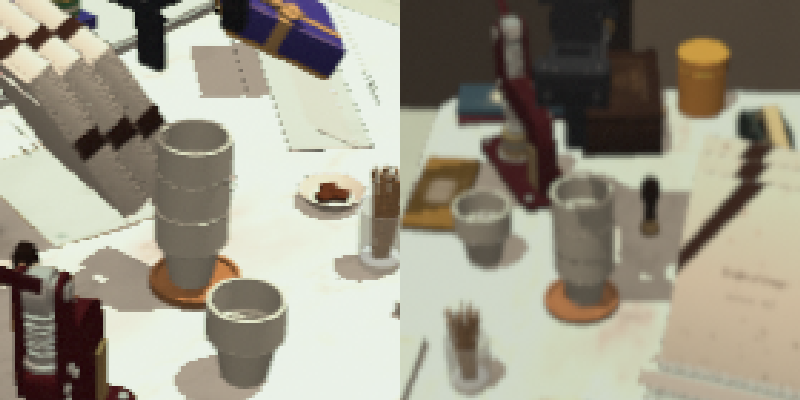

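View pics/w8.png

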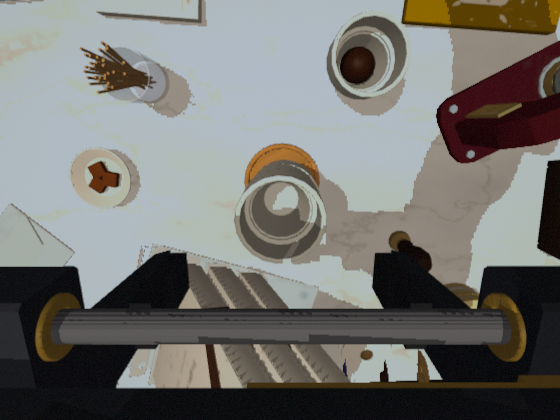

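```bash
python3 - <<'E'
from h import *
for p,z in [((437,115),.015),((463,160),.0),((545,55),.015),((404,22),0)]: print(p,onz('wrist',p,z))
a=cv2.imread('pics/d_5.png')[20:200,200:300];cv2.imwrite('pics/press.png',cv2.resize(a,None,fx=3.3,fy=3.3,interpolation=2))
E
```

```text
(437, 115) [0.48131766 0.15015111 0.015     ]
(463, 160) [0.52917576 0.19158996 0.        ]
(545, 55) [0.42454693 0.24923926 0.015     ]
(404, 22) [0.39132642 0.11254401 0.        ]
```

apply_moves(delta_pos=[[-1,1,-1],[-1,2.3,-4],[-1,4.2,-7.5],[-1,6,-11],[0.5,6.9,-11.9],[0.9,6.9,-11.9],[0.9,6.9,-11.9],[0.9,6.9,-11.9]], yaw=[0,0,0,0,0,0,0,0], gripper=[100,100,100,100,100,100,100,100])

```text
clock: 16.83
tool_pos: [0.4375, 0.0579, 0.235]
eef_rot: [-0.002, 0.708, -0.003, 0.706]
contact_force: [-0.1, -0.6, 0.3]
opening: 1.0
```

```bash
python3 to.py .437 .058 .235 90; python3 - <<'E'
from rim import *
from ov import draw
c=camera_params('wrist'); save('wrist','w9.png')
v,f=rimfit('wrist','w9.png',.437,.057,.076,c);print(v,f)
draw('wrist','w9.png','w9o.png',[(*v,.076,.033,(0,0,255)),(*v,.076,.029,(0,255,0)),(*v,0,.019,(255,0,0))],(0,0,560,420),1.4)
E
python3 to.py .437 .058 .058 90
```

```text
clock 16.83 pos [0.4375 0.0579 0.235 ] delta cm [ 0.    0.01 -0.05] az 89.97 down [-0.0021 -0.0076 -1.    ] q7 1.27 F [-0.1 -0.6  0.3] op 1.0
yaw -0.001
[0.4372217  0.06283683] -48.203033447265625
clock 16.88 pos [0.4379 0.0576 0.2352] delta cm [17.72  0.17 -0.07] az 89.92 down [-0.0013 -0.0075 -1.    ] q7 1.27 F [ 0.9 -1.2  0.2] op 0.998
yaw -0.001
```

View pics/w9o.png

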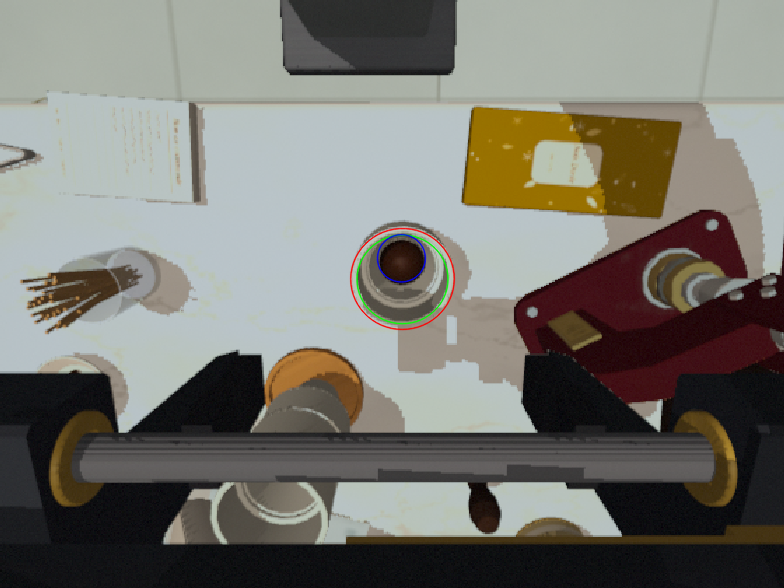

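View pics/press.png

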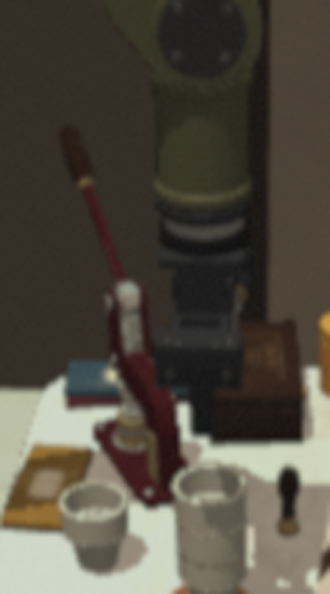

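apply_moves(delta_pos=[[3.5,0.6,-0.05],[7,0.6,-0.05],[10,0.6,-0.05],[12.5,0.6,-0.05],[14.5,0.6,-0.05],[16,0.6,-0.05],[17,0.6,-0.05],[17.6,0.6,-0.05],[17.6,0.6,-0.05],[17.6,0.6,-0.05]], yaw=[0,0,0,0,0,0,0,0,0,0], gripper=[100,100,100,100,100,100,100,100,100,100])

```text
clock: 17.72
tool_pos: [0.438, 0.0619, 0.0592]
eef_rot: [-0.002, 0.707, -0.004, 0.707]
contact_force: [-0.4, -0.0, -0.3]
opening: 0.999
```

```bash
python3 to.py .4375 .0622 .058 90; python3 - <<'E'
from rim import *
from ov import draw
c=camera_params('wrist'); s=get_state(); save('wrist','w10.png')
v,f=rimfit('wrist','w10.png',.437,.062,.076,c);print(v,f,R.from_quat(s['eef_rot']).inv().apply([*v,.076]-s['tool_pos']))
draw('wrist','w10.png','w10o.png',[(*v,.076,.033,(0,0,255)),(*v,.076,.029,(0,255,0)),(*v,0,.019,(255,0,0))],(0,0,560,420),1.4)
E
```

```text
clock 17.72 pos [0.438  0.0619 0.0592] delta cm [ 0.12  0.03 -0.05] az 89.86 down [-7.0e-04 -7.6e-03 -1.0e+00] q7 1.21 F [-0.4 -0.  -0.3] op 0.999
yaw -0.002
[0.4369859 0.0627987] -43.21409606933594 [-0.01683703  0.00076055 -0.00100917]
```

View pics/w10o.png

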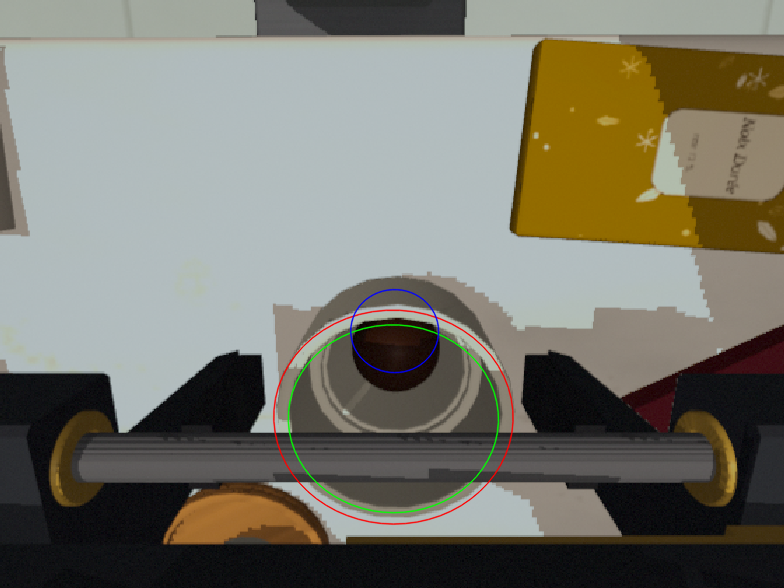

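apply_moves(delta_pos=[[0.05,0,-0.2],[0.1,0,-0.22],[0.1,0,-0.22],[0.1,0,-0.22],[0.1,0,-0.22],[0.1,0,-0.22],[0.1,0,-0.22],[0.1,0,-0.22]], yaw=[0,0,0,0,0,0,0,0], gripper=[100,100,70,60,50,50,50,50], force=15)

```text
clock: 18.43
tool_pos: [0.4362, 0.0622, 0.0591]
eef_rot: [-0.002, 0.707, -0.003, 0.708]
contact_force: [-0.2, 0.6, 7.3]
opening: 0.748
```

```bash
python3 to.py .556 -.0112 .26 90
```

```text
clock 18.43 pos [0.4362 0.0622 0.0591] delta cm [-20.02  -7.45  12.02] az 89.86 down [ 0.0012 -0.0072 -1.    ] q7 0.78 F [-0.2  0.6  7.3] op 0.748
yaw -0.002
```

apply_moves(delta_pos=[[-1,0,0],[-3,0,0],[-6,0,0],[-9,0,0],[-12,0,0],[-15,0,0],[-17.5,0,0],[-19,0,0],[-19.5,0,0],[-19.5,0,0]], yaw=[0,0,0,0,0,0,0,0,0,0], gripper=[50,50,50,50,50,50,50,50,50,50])

```text
clock: 19.27
tool_pos: [0.4362, 0.0635, 0.2549]
eef_rot: [-0.001, 0.706, -0.003, 0.708]
contact_force: [-0.4, -0.2, -2.2]
opening: 0.752
```

```bash
python3 to.py .556 -.0112 .26 90; python3 - <<'E'
from h import *
save('wrist','w11.png'); print(get_state()['q'])
E
```

```text
clock 19.27 pos [0.4362 0.0635 0.2549] delta cm [-0.42 -7.43 12.  ] az 89.83 down [ 0.003  -0.0068 -1.    ] q7 0.96 F [-0.4 -0.2 -2.2] op 0.752
yaw -0.003
[ 0.02394851  0.47458986 -0.41095747  2.08804757  0.3230239   0.64023919
  0.95953981]
```

View pics/w11.png

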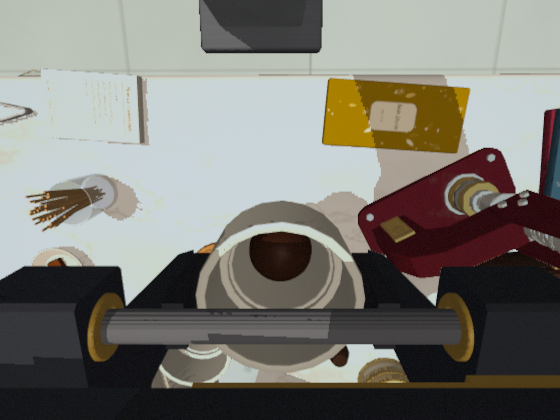

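apply_moves(delta_pos=[[0,-0.7,1],[0,-2,3.2],[0,-3.7,6],[0,-5.4,8.8],[0,-6.8,11],[0,-7.4,11.9],[0,-7.4,12],[0,-7.4,12],[0,-7.4,12]], yaw=[0,0,0,0,0,0,0,0,0], gripper=[50,50,50,50,50,50,50,50,50])

```text
clock: 20.07
tool_pos: [0.5542, -0.0104, 0.2533]
eef_rot: [-0.002, 0.708, -0.003, 0.706]
contact_force: [-0.1, 0.4, -2.0]
opening: 0.747
```

```bash
python3 to.py .556 -.0112 .222 90
```

```text
clock 20.07 pos [ 0.5542 -0.0104  0.2533] delta cm [ 3.14 -0.06  0.19] az 89.91 down [-0.0022 -0.0069 -1.    ] q7 1.18 F [-0.1  0.4 -2. ] op 0.747
yaw -0.002
```

apply_moves(delta_pos=[[1,0,0.15],[2.2,0,0.15],[3,0,0.15],[3.1,0,0.15],[3.1,0,0.15]], yaw=[0,0,0,0,0], gripper=[50,50,50,50,50])

```text
clock: 20.48
tool_pos: [0.5548, -0.0102, 0.2216]
eef_rot: [-0.002, 0.709, -0.003, 0.706]
contact_force: [-0.1, -0.5, -1.4]
opening: 0.752
```

```bash
python3 look.py 6; python3 to.py .556 -.0112 .1685 90; python3 - <<'E'
from ov import *
s=get_state();x,y,z=s['tool_pos'];h=z-.0591
X,Y=.5556,-.0112
o=[(X,Y,.150,.033,(0,0,255)),(X,Y,.116,.033,(0,0,255)),(x,y,h+.076,.033,(0,255,0)),(x,y,h+.042,.033,(0,255,0)),(x,y,h+.042,.0275,(255,255,0)),(x,y,h,.019,(255,0,0))]
draw('scene','s_6.png','a.png',o,(240,130,320,230),6)
draw('side','d_6.png','b.png',o,(230,90,290,190),6)
a=cv2.imread('pics/a.png');b=cv2.imread('pics/b.png');b=cv2.convertScaleAbs(b,alpha=1.5)
cv2.imwrite('pics/ab3.png',np.hstack([a,b])[:600,:840])
E
```

```text
clock 20.58 pos [ 0.5557 -0.0103  0.2226] delta cm [ 5.41 -0.05  0.04] az 89.94 down [-0.0018 -0.0069 -1.    ] q7 1.16 F [-0.1 -0.7 -1.9] op 0.754
yaw -0.001
```

View pics/ab3.png

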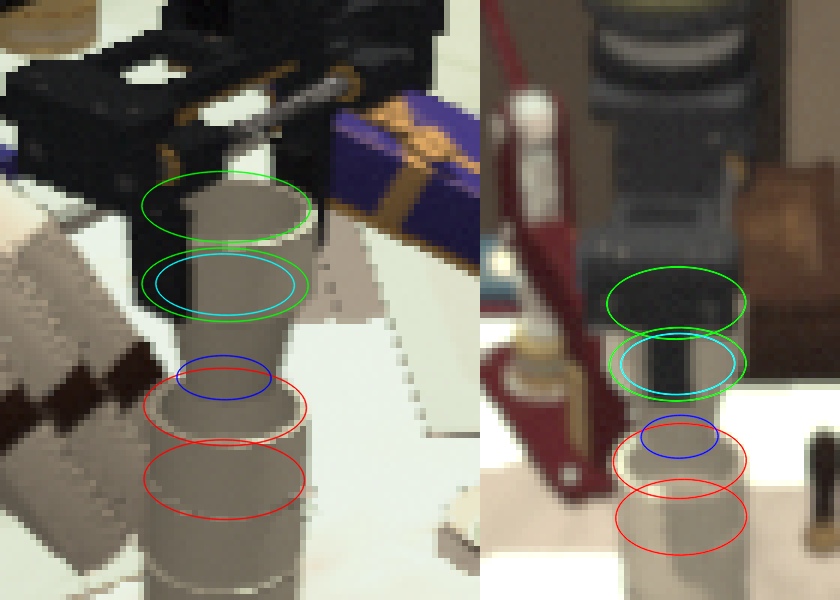

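apply_moves(delta_pos=[[1.5,-0.05,0.03],[3,-0.05,0.03],[4,-0.05,0.03],[4.7,-0.05,0.03],[5.1,-0.05,0.03],[5.35,-0.05,0.03],[5.4,-0.05,0.03],[5.4,-0.05,0.03]], yaw=[0,0,0,0,0,0,0,0], gripper=[50,50,50,50,50,50,50,50])

```text
clock: 21.25
tool_pos: [0.5562, -0.0111, 0.1689]
eef_rot: [-0.002, 0.708, -0.003, 0.707]
contact_force: [0.3, -0.3, -1.2]
opening: 0.751
```

apply_moves(delta_pos=[[0,0,0],[0,0,0],[0,0,0],[0,0,0],[-1,0,0],[-4,0,0],[-8,0,0],[-12,0,0],[-13,0,0],[-13,0,0]], yaw=[0,0,0,0,0,0,0,0,0,0], gripper=[85,100,100,100,100,100,100,100,100,100])

```text
clock: 22.08
tool_pos: [0.5584, -0.0097, 0.3032]
eef_rot: [-0.002, 0.705, -0.003, 0.71]
contact_force: [-0.2, 0.5, -0.6]
opening: 0.999
```

```bash
python3 look.py 7;  python3 - <<'E'
from rim import *
c=camera_params('wrist')
save('wrist','w12.png')
print(rimfit('wrist','w12.png',.556,-.0112,.184,c))
from ov import draw
X,Y=.5556,-.0112
o=[(X,Y,z,.033,(0,0,255)) for z in (.184,.15,.116,.082)]
draw('scene','s_7.png','a.png',o,(240,160,320,260),6)
draw('side','d_7.png','b.png',o,(230,120,290,220),6)
a=cv2.imread('pics/a.png');b=cv2.imread('pics/b.png');b=cv2.convertScaleAbs(b,alpha=1.5)
cv2.imwrite('pics/ab4.png',np.hstack([a,b])[:600,:840])
E
```

```text
(array([ 0.55737053, -0.01111159]), np.float64(-49.80863571166992))
```

View pics/ab4.png

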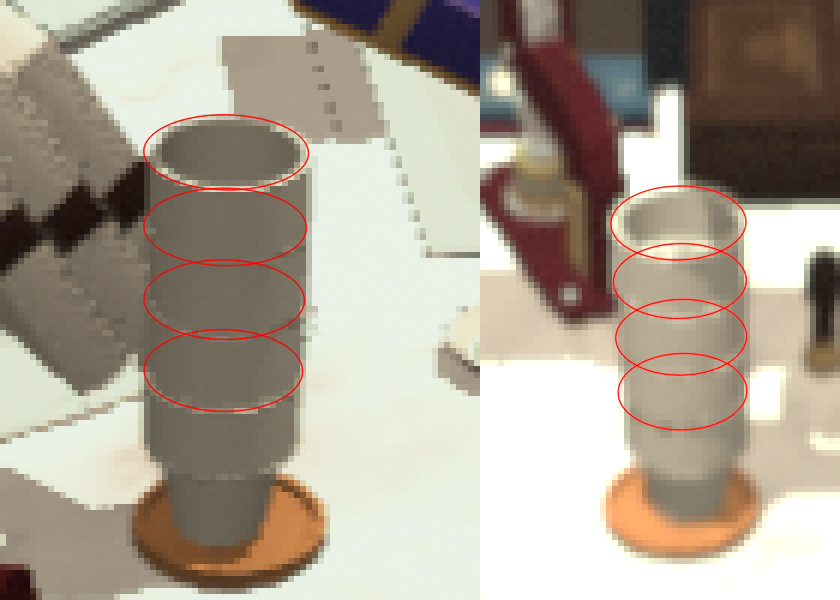

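View pics/w12.png

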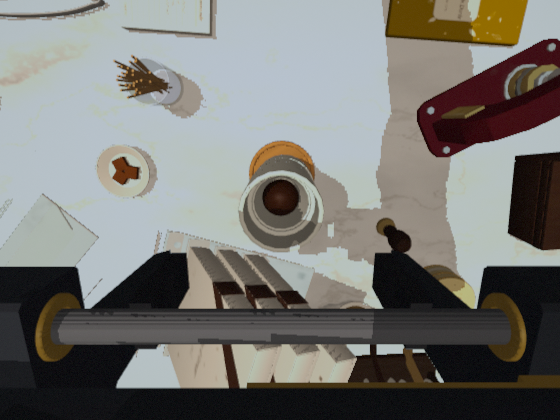

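View pics/d_7.png

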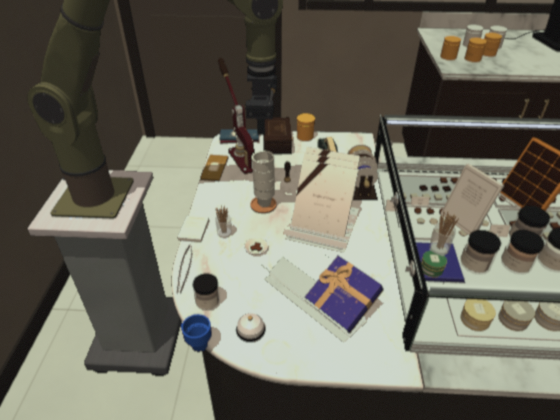

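```bash
python3 - <<'E'
from plant import *
print(get_state()['clock'], finish_job())
E
```

```text
the job is handed in; nothing more can be done
22.2333 None
```

All four beakers are now one stack on the coaster. I nested the two empty ones first, and the one with the truffle went on top. I handed the job in at 22.2 s of the 69 s allowed; no verdict is reported.

**Last checks:**
- **Stack:** the scene and side pictures show it straight, with the collars flush. The rims sit at about the heights a fully seated stack should have, 34 mm apart.
- **Truffle:** the wrist picture shows it in the top beaker. That beaker's rim centre measured (0.557, −0.011), within 2 mm of the rims measured below it.
- **Bystanders:** they stand where they were, and the blue look-alike was not touched.
- **Forces:** the highest reading was about 7 N, while gripping the truffle beaker.

**Disagreements:** the scene and side cameras differed by up to about 2 cm when I first located the beakers. I used the wrist camera's measurements for grasping and placing.

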